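Set the gib screw of a bottle-stop slide and run the stop up to the bottle

TASK

The stop carriage of the bottle jig runs with shake because its gib has worn. Turn the wing thumbscrew on the carriage clockwise until it bottoms on the gib, firm but not forced, then back it off a quarter of a turn so that the carriage has its running clearance. Then slide the carriage along until the stop holds the bottle home in the V nest, pressing it only gently, and disturb nothing else on the bench.

Things in the scene. Friction and masses are not known exactly. Their poses are not given: they have to be found in the camera images.
- jig: Bottle-stop jig standing on the bench (fixed to it): aluminium base plate 110 x 320 x 12 mm with a steel dovetail way along its y axis and a smooth white V nest, 64 mm high, at its +y end. Origin: underside of the plate, on the centre line, 5 mm to +y of the middle of the plate; x across, y along the way towards the nest, z up.
- nest (a point): Where the centre of the bottle's underside stands when the bottle is home against both faces of the V nest: on the jig's centre line, 105 mm to +y of the jig's origin, on the plate's top. The V opens towards the carriage (-y of the jig).
- carriage: Grey carriage on the dovetail way; slides only along the jig's y, 65 mm of travel, with a steady drag of about 4 N, and stays where left. Block 62 x 100 mm, top 44 mm above the bench; origin on the thumbscrew's axis at bench height, axes as the jig's. Stop plate at its +y end, push tab at its -y end. The stop starts 17 to 48 mm short of the bottle.
- stop_face (a point): Middle of the stop plate's smooth black plastic face, 87 mm to +y of the carriage's origin and 45 mm above the bench; the face (50 wide, 44 high) looks along +y towards the bottle. It touches the bottle when 33 mm from the bottle's axis.
- tab_top (a point): Middle of the top of the push tab: upright grey tab at the carriage's -y end, 12 mm thick along y, 34 mm wide along x, top 80 mm above the bench, clear for fingers on both sides down to 46 mm. Pinch it from above, fingers closing along y, or push it to +y with shut fingers; its middle plane is 86 mm to -y of the thumbscrew's axis.
- thumbscrew: Black wing thumbscrew upright on the carriage, right-hand thread, 1.5 mm a turn, clockwise from above tightens. Origin on its axis near bench height; x runs along the wing, z up. It starts 0.2 to 0.55 turn off the bottom, which does not show. Friction 0.04 N m; past the bottom torque climbs 1.6 N m/rad (0.12 N m at 4 deg; 0.56 N m, 20 deg, bruises the gib), springing back when let go.
- wing (a point): On the thumbscrew's axis at mid height of its wing: 44 mm long (along the thumbscrew's x), 10 mm thick (y), from 67 to 90 mm above the bench. Below it the round hub (22 mm) reaches down to 63 mm; the carriage's screw boss (34 mm) tops out at 52 mm. Pinch the wing across its thickness from above. The screw can back off over half a turn from the bottom.
- screw_tip (a point): End of the thumbscrew inside the carriage, on its axis; not visible. The measured height is too coarse to judge the clearance (a quarter turn is 0.375 mm).
- gib: Brass gib strip inside the carriage, 24 x 104 x 3 mm, hidden from view; it does not come out and its height differs with its wear. Origin on the screw's axis, 25 mm below the point at which the tip bottoms; the clearance of the screw is the tip's z in this frame less 25 mm, to be found by feel, not by measured height.
- bottle: Amber bottle with a broad gold cap, 66 mm in diameter, 108 mm high, about 0.14 kg, standing on the jig's plate in front of the V nest, 3 to 11 mm short of home; origin at the centre of its underside, z up.
- carton: Closed gold carton lying on its side, 118 x 68 x 68 mm, loose on the bench to the left of the jig; origin at the centre of its underside. Leave alone.
- spare_bottle: A second bottle like the first, standing on the bench in front of the tool tray, right of the jig; origin at the centre of its underside. Leave alone.
- loose_cap: Gold screw cap, 65 mm in diameter, 31 mm high, lying on the bench left of the jig; origin at the centre of its underside. Leave alone.
There are look-alikes about, which are no part of the job. What is shaped like the bottle but green is not meant.

How it is judged:
By the outcome, as a careful person would: the job done as asked, in the order asked, and still so for the second after the job is handed in, with the robot touching nothing.
It also fails if it takes over 72 s, if anything falls off the work surface, if the arm or the gripper's body presses on something with over 40 N, if the wrist force passes 120 N, or if a joint passes its speed limit or range.

ROBOT

A 6-joint arm with a two-finger parallel gripper is mounted at the origin on a cart in front of the work surface, level with it; the furniture and walls round the work are solid. World frame = base frame: x ahead of the robot, y to its left, z up, the work surface at z = 0. Lengths are in m, angles in rad, forces in N, time in s.
With the tool pointing down it reaches from about 0.3 to 0.875 m from the base axis. Payload 6.4 kg.
Tool frame: the origin (TCP) lies at the very end of the fingers, on their centre line; the grasp point (between the pads) lies 19 mm behind it; z points along the fingers, y is the line along which they close (so a half turn about z gives the same grasp; the last joint's range is limited). The gripper opens to 85 mm and grips with 20 to 120 N. Pads are 22 mm wide; open, the fingers measure 114 mm over their backs; the gripper's body (76 mm by 85 mm) begins 54 mm behind the grasp point. The pads swing forward as they close: fully open they stand 13 mm farther back than shut.
Start: joints at [1.019, 0.181, 1.607, -0, 1.354, -0.206], TCP at [0.195, 0.541, 0.231] pointing down, gripper open.
Joint ranges: [-2.99, 2.99], [-0.89, 2.07], [0.3, 2.58], [-1.14, 4.28], [0, 2.63], [-3.12, 3.12]. Speed limits (rad/s): [2.57, 2.57, 3.01, 3.14, 3.14, 3.14].

INTERFACE

Orientations are given as a unit quaternion [w, x, y, z].
In Python, from bench import telemetry, camera, ctrl, spotter gives the robot as it stands.
- The arm moves only by the tool send_rows, never from a script. Its argument "series" is a list of rows, each a list of 3 entries, a list of its own where there are three numbers: the turn, a rotation vector about the world's x, y, z in degrees, then the shift along the world's x, y, z in mm, then the closure, from -1 (fully open) to 1 (shut), so that 0 is half open. In form: [[[rx, ry, rz], [dx, dy, dz], gripper], ...]. A call has 1 to 10 rows; each row is the pose to reach, as a shift and turn from the pose commanded when the call began; what a row does not reach only later rows make up. A row lasts 1/8 s, in which the tool goes at most 62.5 mm and 10.7 degrees, less where a joint would pass 70% of its speed; a pose out of reach is approached as far as the arm can. A call with a gripper value outside its range is refused whole. The fingers move at their own pace and stop on an object; the grip force is fixed at half the most. Time passes only in rows, so rows that repeat a pose let the fingers close. It gives the time, the measured TCP pose, the force, the opening and the grip force at its end, in the units of the state.
- telemetry.get_obs(): the state, without advancing time (a new reading comes with each control period).
- camera(name): name is "scene" or "top"; returns a dict with "pixels" (420x560x3 uint8, red, green, blue), "camera_matrix" (3x3 intrinsics, pixels), "dist_coeffs" ([k1, k2, p1, p2, k3] as OpenCV has them; the pictures are not rectified), "xyz" and "orientation" of the camera in the world. Camera axes: x right, y up, looking along -z (the intrinsics and any distortion apply to the point x, -y, -z); pixel columns grow to the right and rows downward; lengths in m; the calibration is good to about 2 mm. A picture is of the moment at which its call begins. There is no depth.
- ctrl.hand_in(): hands the job in; it is judged then, once.
Trained networks look in the newest picture that a camera, given by its name, has taken for a name from the list of things; names that differ only in an ending like _2 or _b are one class to them, and where a whole thing is asked for, a point or a joint stands for the part that bears it (a point fixed in the world has none). Each returns a list of dicts, best first, with "conf" (0 to 1); they miss things now and then, are a little off and sometimes report something else, mostly with a low value. They report only what shows in the picture. A call takes as long as a camera call. They do not tell look-alikes from the thing itself.
- spotter.boxes_of(thing, camera): "xyz" ([x, y, z] in m, in world coordinates, good to about 4 mm: the middle of the surface that is visible of it).
- spotter.landmark_of(thing, camera): "xyz" ([x, y, z] in m, in world coordinates, good to about 4 mm: a listed point, or the origin of a listed thing).
The state is a dict: "time_s": time; "q": joint angles; "dq": joint speeds; "joint_efforts": joint torques, N m; "eef_pos": TCP position; "eef_rot": TCP orientation; "wrist_force": force on the tool from outside, world axes, zero at the start; "torque": the same for the moment, N m; "opening": opening from 0.0 (shut) to 1.0 (fully open); "grasp_force": force on a finger pad.
Only numpy, scipy, OpenCV 4.12 (cv2) and the standard library are available. Lean on these libraries where they do the work, as an engineer would, in place of code of your own. Each camera call takes 0.05 s, during which the arm holds its last target. There are 200 camera calls.

## Working session

There is one attempt and no reset: what is moved stays moved. The work goes in short steps, Python scripts to look and compute and a tool call to move; the robot and the scene stay as the last step left them, time stands still between calls to the robot, and variables do not carry over. Pictures are saved under pics/ and viewed, at most 10 in all, crops included, and the job is handed in when it is done.

Besides the shell and the picture viewer there is one more tool, called after ">>>" by a JSON object that holds its "op" and its "data". send_rows: Moves the arm, as the interface text tells. Its arguments: {"type":"object","properties":{"series":{"type":"array","items":{"type":"array"}}},"required":["series"]}

```bash
mkdir -p pics
cat > h.py <<'E'
from bench import telemetry, camera, ctrl, spotter
import numpy as np, cv2
from scipy.spatial.transform import Rotation as R
def snap(n,f=None):
    c=camera(n)
    if f: cv2.imwrite('pics/'+f,cv2.cvtColor(c['pixels'],cv2.COLOR_RGB2BGR))
    return c
def rot(c):
    o=c['orientation']; o=np.array(o)
    return o if o.shape==(3,3) else R.from_quat([o[1],o[2],o[3],o[0]]).as_matrix()
def at_z(c,px,z):
    p=cv2.undistortPoints(np.array([[px]],float),c['camera_matrix'],np.array(c['dist_coeffs'],float))[0,0]
    d=rot(c)@np.array([p[0],-p[1],-1]); o=np.array(c['xyz']); return o+d*(z-o[2])/d[2]
def proj(c,P):
    q=(np.array(P)-c['xyz'])@rot(c); q=q*[1,-1,-1]
    return cv2.projectPoints(q.reshape(-1,1,3),np.zeros(3),np.zeros(3),np.array(c['camera_matrix'],float),np.array(c['dist_coeffs'],float))[0].reshape(-1,2)
E
python3 - <<'E'
from h import *
o=telemetry.get_obs()
print({k:np.round(v,3).tolist() for k,v in o.items()})
cs={n:snap(n,n+'0.png') for n in('scene','top')}
for n in cs:
    print(n,cs[n]['xyz'],cs[n]['orientation'])
    for t in 'jig nest carriage stop_face tab_top thumbscrew wing bottle carton spare_bottle loose_cap'.split():
        for d in spotter.landmark_of(t,n)[:3]:
            print(t,round(d['conf'],2),np.round(d['xyz'],4),proj(cs[n],[d['xyz']]).round(0)[0], [k for k in d if k not in('conf','xyz')])
E
```

```text
{'time_s': 0.0, 'q': [1.019, 0.182, 1.608, -0.0, 1.354, -0.206], 'dq': [0.0, -0.0, -0.001, -0.001, 0.001, 0.001], 'joint_efforts': [-0.0, -44.488, -35.133, -0.0, 0.009, 0.0], 'eef_pos': [0.195, 0.54, 0.23], 'eef_rot': [-0.0, 0.172, 0.985, -0.001], 'wrist_force': [-0.467, 0.402, 0.414], 'torque': [-0.039, -0.019, -0.014], 'grasp_force': 0.0, 'opening': 0.999}
scene [-0.43043437  1.17234275  0.84200235] [-0.35933052 -0.19294514  0.45615383  0.79093453]
jig 0.85 [ 0.5679  0.1994 -0.0009] [298. 218.] []
nest 0.64 [0.5371 0.3006 0.017 ] [280. 229.] []
bottle 0.74 [ 0.4924  0.6612 -0.0012] [183. 292.] []
bottle 0.55 [0.5383 0.2981 0.0087] [280. 231.] []
carton 0.84 [ 0.6094  0.5156 -0.0019] [204. 250.] []
carton 0.57 [ 4.709e-01  4.428e-01 -4.000e-04] [256. 262.] []
spare_bottle 0.89 [ 0.428  -0.0522  0.0019] [385. 209.] []
spare_bottle 0.71 [0.5664 0.1996 0.0019] [298. 218.] []
loose_cap 0.79 [ 0.4695  0.4443 -0.0023] [256. 263.] []
top [0.2275793  0.28701995 1.48235767] [ 0.73516448  0.07578475 -0.07298565 -0.66967377]
jig 0.8 [0.559  0.2041 0.0012] [317. 211.] []
nest 0.67 [0.5356 0.2981 0.0134] [288. 215.] []
carriage 0.83 [0.5776 0.1508 0.0007] [334. 207.] []
stop_face 0.64 [0.5554 0.2354 0.0437] [308. 208.] []
tab_top 0.66 [0.5987 0.0736 0.0785] [362. 197.] []
thumbscrew 0.66 [ 6.012e-01  5.133e-01 -3.000e-04] [224. 190.] []
thumbscrew 0.63 [0.5793 0.1577 0.0012] [332. 206.] []
thumbscrew 0.32 [0.6004 0.0706 0.0784] [363. 197.] []
wing 0.52 [0.5784 0.1542 0.0786] [336. 201.] []
wing 0.48 [0.5563 0.2348 0.0444] [309. 208.] []
bottle 0.89 [ 0.4873  0.6701 -0.0014] [172. 219.] []
bottle 0.7 [0.5366 0.294  0.0109] [289. 215.] []
carton 0.97 [ 6.050e-01  5.096e-01 -5.000e-04] [225. 189.] []
spare_bottle 0.82 [ 4.212e-01 -5.070e-02 -3.000e-04] [393. 260.] []
spare_bottle 0.6 [0.5391 0.2946 0.0149] [289. 214.] []
loose_cap 0.85 [ 0.4704  0.4459 -0.0018] [240. 231.] []
```

Run:
```python
from h import *
a=cv2.imread('pics/top0.png'); cv2.imwrite('pics/top0c.png',cv2.resize(a[150:270,255:415],None,fx=5,fy=5,interpolation=cv2.INTER_CUBIC))
```

```text
(no output)
```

View pics/scene0.png

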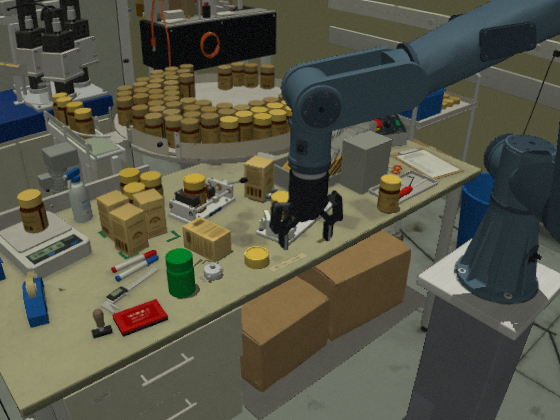

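View pics/top0c.png

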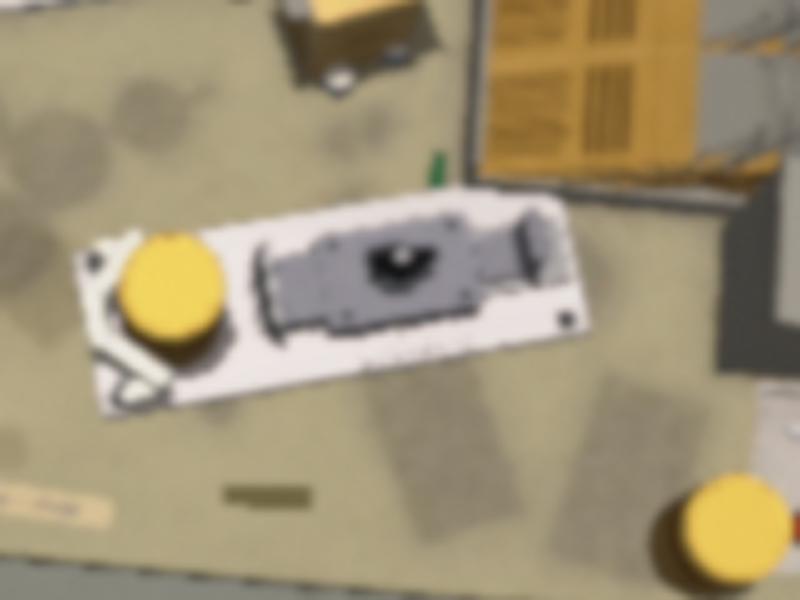

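The top crop shows the jig with the amber bottle at crop (172,287), the wing at (400,258) and the tab at (535,250). In the scene view the device at (195,195) is a look-alike. The one with carton to its left, loose cap to its left and spare bottle to its right fits the description, near scene (298,218). I'll zoom in on the wing next for its yaw and fit the plate corners.

Run:
```python
from h import *
c=snap('top','top1.png')
cor=[at_z(c,(255+x/5,150+y/5),.012)[:2] for x,y in((75,255),(560,192),(590,330),(103,415))]
cor=np.array(cor); print(cor.round(4))
print([np.linalg.norm(cor[i]-cor[(i+1)%4]).round(4) for i in range(4)])
ax=(cor[0]+cor[3]-cor[1]-cor[2]); yaw=np.degrees(np.arctan2(-ax[0],ax[1])); print('yaw',yaw,'ctr',cor.mean(0))
a=c['pixels']; r=a[188:215,318:352]
# dark pixels -> z=.085
g=cv2.cvtColor(a,cv2.COLOR_RGB2GRAY)
print(g[194:212,324:348])
cv2.imwrite('pics/wing.png',cv2.cvtColor(cv2.resize(r,None,fx=20,fy=20,interpolation=cv2.INTER_CUBIC),cv2.COLOR_RGB2BGR))
for P in([.578,.154,.09],[.578,.154,.067],[.578,.154,.052]): print(proj(c,[P]))
```

```text
[[0.5751 0.3594]
 [0.6469 0.0488]
 [0.5569 0.0244]
 [0.4726 0.3313]]
[np.float64(0.3188), np.float64(0.0933), np.float64(0.3183), np.float64(0.1062)]
yaw 14.188006936939976 ctr [0.56287212 0.19098207]
[[223 220 216 214 214 214 211 202 193 187 185 179 170 162 159 159 158 154
  149 140 127 123 135 155]
 [212 205 195 190 189 188 183 174 166 161 158 156 154 151 149 148 147 145
  143 136 125 119 131 147]
 [183 175 167 162 161 160 157 152 149 147 147 147 147 147 147 145 144 143
  142 141 136 133 138 146]
 [158 154 151 148 147 146 145 141 138 136 136 138 142 144 143 143 142 142
  143 143 143 142 143 147]
 [148 148 146 143 138 133 128 122 115 112 116 124 130 130 129 128 127 130
  136 142 144 143 144 146]
 [146 146 144 137 121 105  95  85  80  86 107 123 119 104  93  90  90  99
  119 136 143 145 145 146]
 [146 145 141 128 102  74  58  51  52  80 120 138 122  87  58  48  51  69
  103 130 142 145 146 146]
 [145 145 140 122  90  55  35  30  38  75 117 133 114  74  41  29  37  65
  101 130 142 145 145 145]
 [145 145 141 123  90  52  26  22  26  52  82  93  79  50  30  31  49  82
  115 136 144 145
[... 309 characters left out ...]
45]
 [145 145 145 139 122  98  81  72  67  60  52  53  62  76  93 111 126 135
  141 144 145 145 144 143]
 [144 145 145 142 135 124 109  92  78  72  70  71  80  97 117 132 139 142
  143 144 144 143 140 135]
 [144 144 145 145 143 139 129 113  99  94  93  95 103 118 133 141 143 143
  143 143 144 141 135 121]
 [144 144 144 145 144 143 140 134 128 125 126 126 130 134 141 144 144 144
  143 143 143 140 132 118]
 [143 143 145 144 144 144 143 143 142 141 141 141 142 143 143 144 143 143
  142 142 140 134 128 119]
 [135 139 142 144 144 144 144 144 144 144 144 143 142 142 140 136 133 131
  130 129 125 117 106  99]]
[[336.20054471 200.26514089]]
[[335.37027685 202.0009251 ]]
[[334.84232406 203.10448361]]
```

View pics/wing.png

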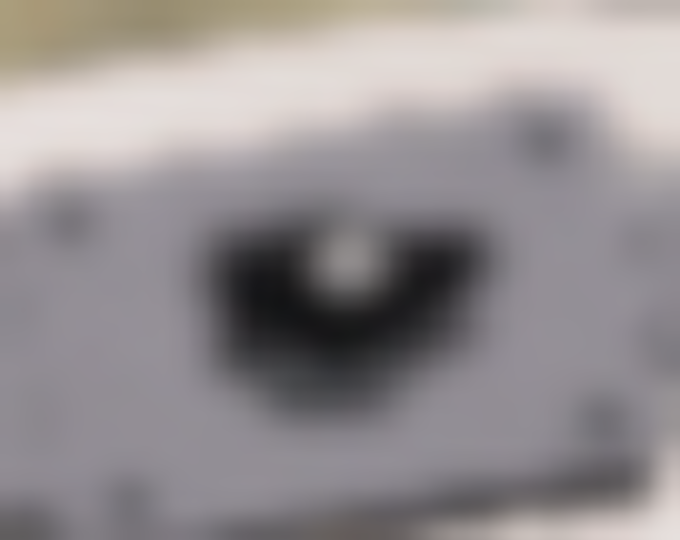

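Wing crop: the tips are at top px (328.3,200.7) and (342.4,200.3), and the bright screw end is at (335.2,200.6), so the wing runs roughly along the image row.

Run:
```python
from h import *
for z in(.085,.09):
    c=snap('top')
    a=at_z(c,(328.4,200.9),z);b=at_z(c,(342.3,200.2),z);m=at_z(c,(335.2,200.6),z+.003)
    print(a.round(4),b.round(4),np.linalg.norm(a-b),'wing ang',np.degrees(np.arctan2(a[1]-b[1],a[0]-b[0])),'mid',((a+b)/2).round(4),m.round(4))
A={}
for i in range(5):
    snap('top')
    for t in 'carriage tab_top stop_face thumbscrew wing nest bottle jig'.split():
        for d in spotter.landmark_of(t,'top'):
            A.setdefault(t,[]).append(np.append(d['xyz'],d['conf']))
for t in A: print(t,np.round([v for v in A[t] if v[3]>.4],4).tolist())
# plate centreline
u=np.array([-np.sin(np.radians(15.4)),np.cos(np.radians(15.4))]);
for z in (0,): 
  c3=at_z(c,(255+103/5,150+415/5),.012)[:2]; c0=at_z(c,(255+75/5,150+255/5),.012)[:2]
  print('end mid',(c0+c3)/2,'ctr',(c0+c3)/2-u*.16,'origin',(c0+c3)/2-u*.155,'nest',(c0+c3)/2-u*.05)
```

```text
[0.575  0.1773 0.085 ] [0.5812 0.1348 0.085 ] 0.042987101804652324 wing ang 98.37229368279223 mid [0.5781 0.1561 0.085 ] [0.5772 0.1568 0.088 ]
[0.5737 0.1777 0.09  ] [0.58   0.1353 0.09  ] 0.042833286132437434 wing ang 98.37229368279226 mid [0.5769 0.1565 0.09  ] [0.5759 0.1573 0.093 ]
carriage [[0.5796, 0.153, -0.0005, 0.69], [0.5781, 0.1539, 0.0772, 0.46], [0.5759, 0.1519, -0.0025, 0.94], [0.58, 0.1516, -0.0023, 0.74], [0.5751, 0.1521, -0.0006, 0.97], [0.5781, 0.1515, 0.0003, 0.95]]
tab_top [[0.5992, 0.0717, 0.0795, 0.77], [0.6012, 0.0729, 0.0785, 0.98], [0.6041, 0.0742, 0.081, 0.75], [0.5375, 0.2932, 0.013, 0.55], [0.602, 0.0735, 0.0807, 0.77]]
stop_face [[0.5569, 0.2345, 0.0456, 0.93], [0.5574, 0.2366, 0.048, 0.58], [0.557, 0.2385, 0.0463, 0.98], [0.4255, -0.0484, 0.0015, 0.73], [0.5546, 0.2388, 0.0457, 0.66], [0.5531, 0.2369, 0.0459, 0.98]]
thumbscrew [[0.582, 0.1568, -0.002, 0.54], [0.5805, 0.1574, 0.0011, 0.62], [0.5793, 0.1577, 0.0015, 0.63], [0.5789, 0.1588, 0.0003, 0.62]]
wing [[0.5807, 0.1521, 0.08, 0.43], [0.5768, 0.1539, 0.0787, 0.44], [0.5802, 0.1534, 0.0795, 0.47], [0
[... 158 characters left out ...]
5], [0.5339, 0.2974, 0.0142, 0.81], [0.5389, 0.2979, 0.0125, 0.6]]
bottle [[0.4902, 0.6696, -0.0049, 0.92], [0.539, 0.2923, 0.0103, 0.79], [0.5383, 0.2932, 0.0149, 0.59], [0.4889, 0.6697, -0.0025, 0.58], [0.5333, 0.2925, 0.014, 0.59], [0.602, 0.5132, -0.0017, 0.41], [0.5376, 0.2931, 0.0136, 0.88], [0.489, 0.6683, -0.0034, 0.6], [0.4889, 0.6689, -0.0028, 0.97], [0.5399, 0.2925, 0.0148, 0.55]]
jig [[0.562, 0.2017, 0.003, 0.72], [0.5612, 0.1999, 0.0023, 0.6], [0.5628, 0.2014, 0.001, 0.75], [0.563, 0.2003, 0.0, 0.85], [0.5786, 0.1531, 0.0752, 0.6], [0.5618, 0.2018, 0.0008, 0.58]]
end mid [0.52383869 0.34537657] ctr [0.56632767 0.19112131] origin [0.56499989 0.19594179] nest [0.5371165 0.2971718]
```

>>> {"op": "send_rows", "data": {"series": [[[0, 0, 10.5], [40, -40, 0], 0], [[0, 0, 21], [80, -80, 0], 0], [[0, 0, 31.5], [120, -120, 0], 0], [[0, 0, 42], [160, -160, 0], 0], [[0, 0, 52.5], [200, -200, 0], 0], [[0, 0, 63], [240, -240, 0], 0], [[0, 0, 73.5], [280, -282, 0], 0], [[0, 0, 84], [320, -325, 0], 0], [[0, 0, 94.5], [360, -365, 0], 0], [[0, 0, 105], [384, -386, 0], 0]]}}

```text
time_s: 4.85
eef_pos: [0.5807, 0.1523, 0.2313]
eef_rot: [0.0, -0.647, 0.763, -0.0]
wrist_force: [0.1, 0.2, -0.5]
opening: 0.502
grasp_force: 0.0
```

>>> {"op": "send_rows", "data": {"series": [[[0, 0, 10.7], [0, 0, -30], 0], [[0, 0, 11], [0, 0, -60], 0], [[0, 0, 11], [0, 0, -60], 0]]}}

```text
time_s: 5.22
eef_pos: [0.5769, 0.1547, 0.1686]
eef_rot: [0.002, 0.715, -0.699, -0.002]
wrist_force: [0.3, 0.9, -0.6]
opening: 0.499
grasp_force: 0.0
```

Run:
```python
from h import *
c=snap('scene','s2.png'); o=telemetry.get_obs()
x=R.from_quat(np.roll(o['eef_rot'],-1)).as_matrix(); print(o['eef_pos'],x.round(3).tolist(),np.degrees(np.arctan2(x[1,1],x[0,1])),o['q'],o['wrist_force'],o['torque'],o['opening'])
for t in('wing','thumbscrew','tab_top','carriage'):
    for d in spotter.landmark_of(t,'scene')[:3]: print(t,d['conf'],np.round(d['xyz'],4))
p=proj(c,[[.579,.1545,.08]])[0]; print(p)
x0,y0=int(p[0])-40,int(p[1])-40
cv2.imwrite('pics/s2c.png',cv2.cvtColor(cv2.resize(c['pixels'][y0:y0+60,x0:x0+80],None,fx=10,fy=10,interpolation=cv2.INTER_CUBIC),cv2.COLOR_RGB2BGR)); print(x0,y0)
```

```text
[0.57822421 0.15490656 0.17060272] [[0.024, -1.0, -0.002], [-1.0, -0.024, -0.0], [0.0, 0.002, -1.0]] -178.63605585178658 [ 6.36796396e-02  2.92622300e-01  1.59918503e+00 -1.20163190e-05
  1.25209090e+00 -3.10171467e+00] [ 0.34717413  0.46603206 -0.34748479] [-0.01983412 -0.06523279 -0.01353963] 0.49797173761087593
wing 0.62 [0.5739 0.1548 0.075 ]
wing 0.52 [ 6.061e-01  5.144e-01 -5.000e-04]
tab_top 0.85 [0.5986 0.0764 0.0757]
carriage 0.92 [ 0.5795  0.1585 -0.0037]
[306.69536642 189.20159957]
266 149
```

View pics/s2c.png

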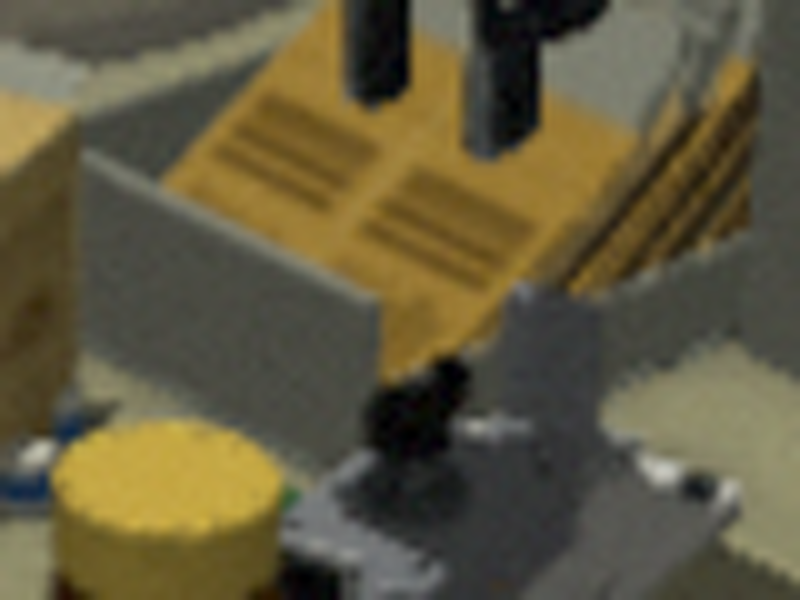

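The crop shows the wing at crop (420,405), i.e. scene px (308,189.5), within about 1 px of the prediction. The fingers are above it. The next move is the descent with the yaw slightly off the joint limit.

>>> {"op": "send_rows", "data": {"series": [[[0, 0, -3], [0, -1, -40], 0], [[0, 0, -3], [0, -1, -75], 0], [[0, 0, -3], [0, -1, -100], 0], [[0, 0, -3], [0, -1, -100], 0]]}}

```text
time_s: 5.98
eef_pos: [0.5778, 0.154, 0.0703]
eef_rot: [-0.001, -0.697, 0.717, 0.001]
wrist_force: [-0.0, -0.4, 1.5]
opening: 0.501
grasp_force: 0.0
```

```bash
cat >> h.py <<'E'
def st():
    o=telemetry.get_obs(); x=R.from_quat(np.roll(o['eef_rot'],-1)).as_matrix()
    print('t %.2f'%o['time_s'],'pos',np.round(o['eef_pos'],4),'phi %.2f'%np.degrees(np.arctan2(x[1,1],x[0,1])),'q6 %.3f'%o['q'][5],'F',np.round(o['wrist_force'],2),'T',np.round(o['torque'],3),'open %.3f'%o['opening'],'grip %.1f'%o['grasp_force'],'eff6 %.3f'%o['joint_efforts'][5])
E
python3 -c "
from h import *
st()"
```

```text
t 5.97 pos [0.5778 0.154  0.0703] phi 178.40 q6 -3.051 F [-0.04 -0.36  1.52] T [-0.002  0.025  0.073] open 0.501 grip 0.0 eff6 0.001
```

>>> {"op": "send_rows", "data": {"series": [[[0, 0, 2], [0, 0, -2], 0.4], [[0, 0, 2], [0, 0, -2], 0.7], [[0, 0, 2], [0, 0, -2], 1], [[0, 0, 2], [0, 0, -2], 1], [[0, 0, 2], [0, 0, -2], 1], [[0, 0, 2], [0, 0, -2], 1]]}}

```text
time_s: 6.72
eef_pos: [0.5784, 0.1542, 0.0714]
eef_rot: [0.0, 0.71, -0.704, -0.0]
wrist_force: [-7.3, 0.1, 7.9]
opening: 0.177
grasp_force: 58.1
```

```bash
python3 -c "
from h import *
st()"
```

```text
t 6.72 pos [0.5784 0.1542 0.0714] phi -179.56 q6 -3.087 F [-7.29  0.11  7.91] T [-0.114  1.302  0.003] open 0.177 grip 58.1 eff6 0.030
```

>>> {"op": "send_rows", "data": {"series": [[[0, 0, 0], [-1, 0, 3], 1], [[0, 0, 0], [-1, 0, 3], 1], [[0, 0, -3], [-1, 0, 3], 1], [[0, 0, -6], [-1, 0, 3], 1], [[0, 0, -6], [-1, 0, 3], 1]]}}

```text
time_s: 7.35
eef_pos: [0.5774, 0.1541, 0.072]
eef_rot: [-0.0, -0.672, 0.741, 0.0]
wrist_force: [-2.4, 0.4, -5.9]
opening: 0.171
grasp_force: 58.0
```

```bash
python3 -c "
from h import *
st()
c=snap('scene','s3.png');cv2.imwrite('pics/s3c.png',cv2.cvtColor(cv2.resize(c['pixels'][145:205,266:346],None,fx=10,fy=10,interpolation=cv2.INTER_CUBIC),cv2.COLOR_RGB2BGR))"
```

```text
t 7.35 pos [0.5774 0.1541 0.072 ] phi 174.42 q6 -2.982 F [-2.38  0.39 -5.88] T [0.109 0.416 0.042] open 0.171 grip 58.0 eff6 0.301
```

View pics/s3c.png

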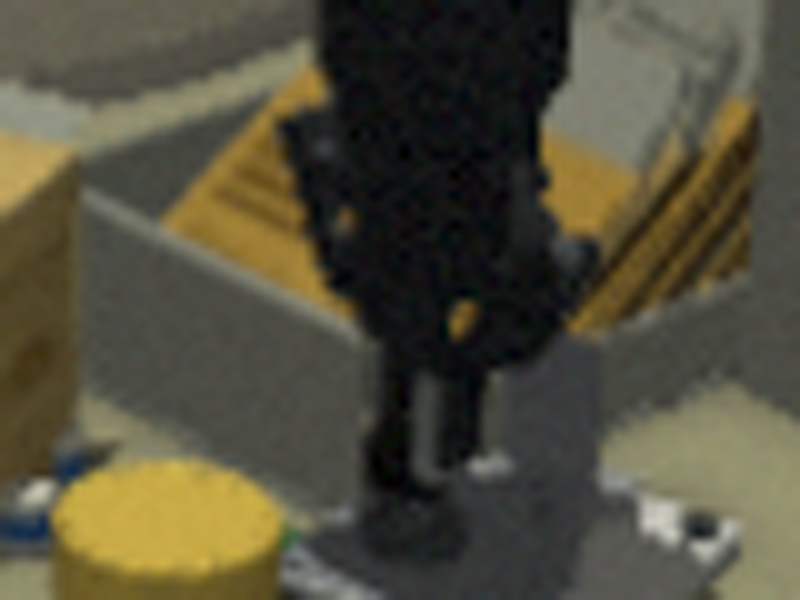

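The fingers hold the wing at crop (430,480) and the torque reads 0.042 N m, which is plain friction. 40° is within the safe minimum, so I'll turn clockwise that far.

>>> {"op": "send_rows", "data": {"series": [[[0, 0, -5], [0, 0, -1], 1], [[0, 0, -10], [0, 0, -1], 1], [[0, 0, -15], [0, 0, -1], 1], [[0, 0, -20], [0, 0, -1], 1], [[0, 0, -25], [0, 0, -1], 1], [[0, 0, -30], [0, 0, -1], 1], [[0, 0, -35], [0, 0, -1], 1], [[0, 0, -38], [0, 0, -1], 1], [[0, 0, -40], [0, 0, -1], 1]]}}

```text
time_s: 8.52
eef_pos: [0.5766, 0.1546, 0.0716]
eef_rot: [-0.001, -0.378, 0.926, 0.001]
wrist_force: [-7.1, 2.4, -0.2]
opening: 0.166
grasp_force: 59.3
```

```bash
python3 -c "
from h import *
st()"
```

```text
t 8.53 pos [0.5766 0.1546 0.0716] phi 134.40 q6 -2.283 F [-7.06  2.4  -0.16] T [0.357 1.269 0.04 ] open 0.166 grip 59.3 eff6 -0.235
```

>>> {"op": "send_rows", "data": {"series": [[[0, 0, -3], [-1.5, 0.5, 0], 1], [[0, 0, -7], [-1.5, 0.5, 0], 1], [[0, 0, -10], [-1.5, 0.5, 0], 1], [[0, 0, -10], [-1.5, 0.5, 0], 1]]}}

```text
time_s: 9.02
eef_pos: [0.5761, 0.1549, 0.0716]
eef_rot: [-0.0, -0.296, 0.955, 0.0]
wrist_force: [-5.2, 2.3, -2.3]
opening: 0.171
grasp_force: 58.9
```

```bash
python3 -c "
from h import *
st()"
```

```text
t 9.03 pos [0.5761 0.1549 0.0716] phi 124.47 q6 -2.109 F [-5.24  2.28 -2.3 ] T [0.384 0.813 0.028] open 0.171 grip 58.9 eff6 0.304
```

>>> {"op": "send_rows", "data": {"series": [[[0, 0, -3], [-1, 0.5, 0], 1], [[0, 0, -7], [-1, 0.5, 0], 1], [[0, 0, -10], [-1, 0.5, 0], 1], [[0, 0, -10], [-1, 0.5, 0], 1]]}}

```text
time_s: 9.52
eef_pos: [0.5756, 0.1552, 0.0716]
eef_rot: [0.0, -0.212, 0.977, 0.0]
wrist_force: [-2.4, 2.7, -2.6]
opening: 0.168
grasp_force: 58.7
```

```bash
python3 -c "
from h import *
st()"
```

```text
t 9.53 pos [0.5756 0.1552 0.0716] phi 114.50 q6 -1.934 F [-2.39  2.71 -2.59] T [0.353 0.445 0.051] open 0.168 grip 58.7 eff6 0.298
```

>>> {"op": "send_rows", "data": {"series": [[[0, 0, -3], [-0.5, 0.5, 0], 1], [[0, 0, -7], [-0.5, 0.5, 0], 1], [[0, 0, -10], [-0.5, 0.5, 0], 1], [[0, 0, -10], [-0.5, 0.5, 0], 1]]}}

```text
time_s: 10.02
eef_pos: [0.5753, 0.1556, 0.0716]
eef_rot: [0.001, -0.126, 0.992, 0.0]
wrist_force: [-1.8, 1.7, -2.8]
opening: 0.169
grasp_force: 58.6
```

```bash
python3 -c "
from h import *
st()"
```

```text
t 10.03 pos [0.5753 0.1556 0.0716] phi 104.51 q6 -1.759 F [-1.82  1.65 -2.77] T [0.373 0.305 0.049] open 0.169 grip 58.6 eff6 0.294
```

>>> {"op": "send_rows", "data": {"series": [[[0, 0, -3], [-0.5, 0.3, 0], 1], [[0, 0, -7], [-0.5, 0.3, 0], 1], [[0, 0, -10], [-0.5, 0.3, 0], 1], [[0, 0, -10], [-0.5, 0.3, 0], 1]]}}

```text
time_s: 10.52
eef_pos: [0.575, 0.1559, 0.0715]
eef_rot: [0.001, -0.039, 0.999, 0.0]
wrist_force: [0.8, 2.0, -4.2]
opening: 0.171
grasp_force: 58.4
```

```bash
python3 -c "
from h import *
st()"
```

```text
t 10.53 pos [0.575  0.1559 0.0715] phi 94.52 q6 -1.584 F [ 0.82  1.95 -4.21] T [0.396 0.013 0.069] open 0.171 grip 58.4 eff6 0.294
```

>>> {"op": "send_rows", "data": {"series": [[[0, 0, -3], [0, 0, -0.5], 1], [[0, 0, -6], [0, 0, -0.5], 1], [[0, 0, -8], [0, 0, -0.5], 1], [[0, 0, -8], [0, 0, -0.5], 1]]}}

```text
time_s: 11.02
eef_pos: [0.5751, 0.156, 0.0714]
eef_rot: [0.001, 0.031, 1.0, 0.0]
wrist_force: [-0.1, 4.2, -0.3]
opening: 0.174
grasp_force: 59.2
```

```bash
python3 -c "
from h import *
st()"
```

```text
t 11.03 pos [0.5751 0.156  0.0714] phi 86.46 q6 -1.443 F [-0.11  4.18 -0.34] T [ 0.679  0.051 -0.021] open 0.174 grip 59.2 eff6 0.205
```

>>> {"op": "send_rows", "data": {"series": [[[0, 0, -3], [0, 0.5, 0], 1], [[0, 0, -6], [0, 0.5, 0], 1], [[0, 0, -8], [0, 0.5, 0], 1], [[0, 0, -8], [0, 0.5, 0], 1]]}}

```text
time_s: 11.52
eef_pos: [0.5751, 0.1564, 0.0713]
eef_rot: [0.001, 0.101, 0.995, 0.0]
wrist_force: [0.2, 3.3, 1.0]
opening: 0.173
grasp_force: 59.5
```

```bash
python3 -c "
from h import *
st()"
```

```text
t 11.53 pos [0.5751 0.1564 0.0713] phi 78.43 q6 -1.302 F [0.2  3.26 0.99] T [ 0.638 -0.129  0.028] open 0.173 grip 59.5 eff6 0.211
```

Add to h.py:
```python
def av(n=3):
    T=[];F=[];E=[]
    for i in range(n):
        camera('top'); o=telemetry.get_obs(); T.append(o['torque'][2]);F.append(o['wrist_force']);E.append(o['joint_efforts'][5])
    st(); print('Tz',np.round(T,3),'mean %.3f'%np.mean(T),'F',np.mean(F,0).round(2),'e6',np.round(E,3))
```

```text
(no output)
```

>>> {"op": "send_rows", "data": {"series": [[[0, 0, -3], [0, 0, 0], 1], [[0, 0, -6], [0, 0, 0], 1], [[0, 0, -9], [0, 0, 0], 1], [[0, 0, -9], [0, 0, 0], 1]]}}

```text
time_s: 12.02
eef_pos: [0.5751, 0.1566, 0.0713]
eef_rot: [0.001, 0.178, 0.984, 0.0]
wrist_force: [1.6, 4.9, 0.8]
opening: 0.176
grasp_force: 59.5
```

```bash
python3 -c "
from h import *
av()"
```

```text
t 12.18 pos [0.575  0.1565 0.0712] phi 69.46 q6 -1.146 F [1.82 4.46 1.03] T [ 0.868 -0.367  0.011] open 0.170 grip 59.6 eff6 0.012
Tz [ 0.063 -0.026  0.011] mean 0.016 F [1.31 4.39 1.  ] e6 [0.102 0.031 0.012]
```

>>> {"op": "send_rows", "data": {"series": [[[0, 0, -3], [0.3, 0.5, 0], 1], [[0, 0, -6], [0.3, 0.5, 0], 1], [[0, 0, -9], [0.3, 0.5, 0], 1], [[0, 0, -9], [0.3, 0.5, 0], 1]]}}

```text
time_s: 12.68
eef_pos: [0.5752, 0.1568, 0.0712]
eef_rot: [0.001, 0.255, 0.967, 0.0]
wrist_force: [1.7, 5.0, 2.3]
opening: 0.171
grasp_force: 59.8
```

```bash
python3 -c "
from h import *
av(4)"
```

```text
t 12.88 pos [0.5752 0.1568 0.0712] phi 60.44 q6 -0.988 F [2.24 4.88 2.69] T [ 0.726 -0.4    0.069] open 0.170 grip 59.9 eff6 0.009
Tz [0.013 0.08  0.003 0.069] mean 0.041 F [1.77 4.68 2.52] e6 [0.102 0.031 0.012 0.009]
```

>>> {"op": "send_rows", "data": {"series": [[[0, 0, -3], [0.5, 0.7, 0], 1], [[0, 0, -6], [0.5, 0.7, 0], 1], [[0, 0, -9], [0.5, 0.7, 0], 1], [[0, 0, -9], [0.5, 0.7, 0], 1]]}}

```text
time_s: 13.38
eef_pos: [0.5754, 0.1573, 0.0711]
eef_rot: [0.0, 0.33, 0.944, -0.0]
wrist_force: [1.8, 3.0, 4.2]
opening: 0.172
grasp_force: 60.1
```

```bash
python3 -c "
from h import *
av(4)"
```

```text
t 13.57 pos [0.5754 0.1573 0.0711] phi 51.44 q6 -0.829 F [1.72 2.1  4.62] T [ 0.471 -0.247 -0.005] open 0.169 grip 60.3 eff6 0.004
Tz [-0.015  0.035 -0.013 -0.005] mean 0.001 F [1.08 2.5  4.51] e6 [0.099 0.028 0.008 0.004]
```

>>> {"op": "send_rows", "data": {"series": [[[0, 0, -3], [0.3, 0.4, 0.5], 1], [[0, 0, -6], [0.3, 0.4, 0.5], 1], [[0, 0, -9], [0.3, 0.4, 0.5], 1], [[0, 0, -9], [0.3, 0.4, 0.5], 1]]}}

```text
time_s: 14.08
eef_pos: [0.5755, 0.1577, 0.0711]
eef_rot: [0.0, 0.403, 0.915, -0.0]
wrist_force: [3.3, 1.7, 1.2]
opening: 0.171
grasp_force: 59.7
```

```bash
python3 -c "
from h import *
av(4)"
```

```text
t 14.28 pos [0.5755 0.1577 0.0711] phi 42.43 q6 -0.672 F [3.06 2.14 0.82] T [ 0.35  -0.457  0.03 ] open 0.168 grip 59.6 eff6 0.005
Tz [0.012 0.006 0.007 0.03 ] mean 0.014 F [2.47 1.61 1.42] e6 [0.1   0.028 0.009 0.005]
```

>>> {"op": "send_rows", "data": {"series": [[[0, 0, -3], [0.5, 0.3, 0], 1], [[0, 0, -6], [0.5, 0.3, 0], 1], [[0, 0, -9], [0.5, 0.3, 0], 1], [[0, 0, -9], [0.5, 0.3, 0], 1]]}}

```text
time_s: 14.78
eef_pos: [0.5758, 0.158, 0.0711]
eef_rot: [-0.0, 0.474, 0.881, -0.0]
wrist_force: [2.4, 2.6, 1.7]
opening: 0.171
grasp_force: 59.6
```

```bash
python3 -c "
from h import *
av(4)"
```

```text
t 14.97 pos [0.5758 0.158  0.0711] phi 33.44 q6 -0.514 F [3.39 1.56 0.92] T [ 0.177 -0.412  0.014] open 0.171 grip 59.5 eff6 0.003
Tz [ 0.045  0.004 -0.008  0.014] mean 0.014 F [2.53 0.87 0.95] e6 [0.099 0.027 0.007 0.003]
```

>>> {"op": "send_rows", "data": {"series": [[[0, 0, -3], [0.5, 0, 0], 1], [[0, 0, -6], [0.5, 0, 0], 1], [[0, 0, -9], [0.5, 0, 0], 1], [[0, 0, -9], [0.5, 0, 0], 1]]}}

```text
time_s: 15.48
eef_pos: [0.5762, 0.1582, 0.0711]
eef_rot: [-0.0, 0.541, 0.841, -0.0]
wrist_force: [1.0, 1.7, 0.1]
opening: 0.169
grasp_force: 59.5
```

```bash
python3 -c "
from h import *
av(4)"
```

```text
t 15.68 pos [0.5762 0.1581 0.0711] phi 24.44 q6 -0.357 F [ 0.79  0.31 -0.07] T [ 0.14  -0.256  0.017] open 0.177 grip 59.4 eff6 0.002
Tz [-0.058 -0.003 -0.013  0.017] mean -0.014 F [1.   1.12 0.01] e6 [0.098 0.026 0.006 0.002]
```

The torque stays near zero, so I need to check whether the wing is really following. I'll release, rise and look.

>>> {"op": "send_rows", "data": {"series": [[[0, 0, 0], [0, 0, 0], 0], [[0, 0, 0], [0, 0, 0], 0], [[0, 0, 0], [0, 0, 0], 0], [[0, 0, 0], [0, 0, 50], 0], [[0, 0, 0], [0, 0, 100], 0], [[0, 0, 0], [-60, -60, 140], 0], [[0, 0, 0], [-100, -100, 150], 0], [[0, 0, 0], [-130, -130, 150], 0]]}}

```text
time_s: 16.68
eef_pos: [0.4492, 0.0305, 0.2221]
eef_rot: [0.001, 0.541, 0.841, 0.0]
wrist_force: [0.7, -1.6, 1.0]
opening: 0.5
grasp_force: 0.0
```

```bash
python3 -c "
from h import *
st()
c=snap('scene','s4.png');d=snap('top','t4.png')
a=cv2.resize(c['pixels'][170:210,280:335],None,fx=10,fy=10,interpolation=cv2.INTER_CUBIC)[:,:400]
b=cv2.resize(d['pixels'][185:225,315:355],None,fx=10,fy=10,interpolation=cv2.INTER_CUBIC)
cv2.imwrite('pics/x4.png',cv2.cvtColor(np.hstack([a,b]),cv2.COLOR_RGB2BGR))
print(proj(d,[[.5755,.156,.093]]))
for t in('wing','thumbscrew','tab_top','carriage','stop_face'):
    for x in spotter.landmark_of(t,'top')[:2]: print(t,x['conf'],np.round(x['xyz'],4))
"
```

```text
t 16.68 pos [0.4492 0.0305 0.2221] phi 24.45 q6 -0.623 F [ 0.69 -1.56  0.96] T [-0.009  0.025 -0.005] open 0.500 grip 0.0 eff6 1.238
[[335.60374047 200.7662718 ]]
wing 0.54 [0.5782 0.1537 0.0773]
thumbscrew 0.4 [5.816e-01 1.606e-01 1.000e-04]
tab_top 0.91 [0.5992 0.0712 0.0801]
carriage 0.83 [0.5773 0.153  0.002 ]
carriage 0.67 [ 4.238e-01 -5.080e-02  2.000e-04]
stop_face 0.92 [0.5564 0.2334 0.0438]
```

View pics/x4.png

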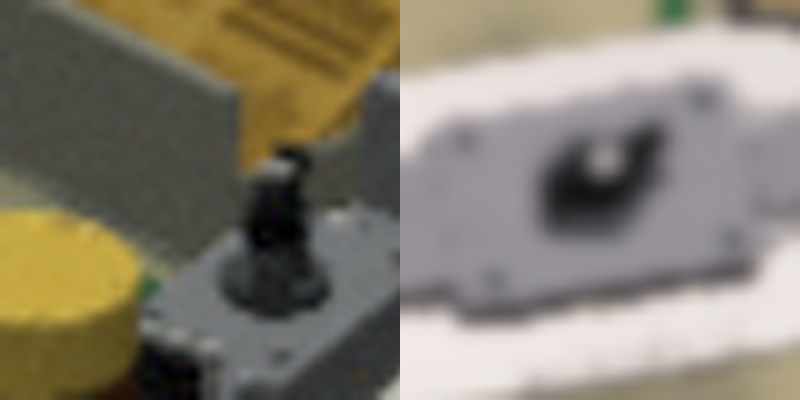

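The top crop shows the wing now running from about crop (545,195) to (660,130), so it has turned about 150° clockwise with the tool and is not yet bottomed. The gripper evidently holds a central barrel of about 14 mm. I'll go back, regrasp nearer the wing's angle and carry on.

>>> {"op": "send_rows", "data": {"series": [[[0, 0, 4], [40, 40, 0], 0], [[0, 0, 8], [80, 80, 0], 0], [[0, 0, 8], [115, 115, -20], 0], [[0, 0, 8], [126, 127, -60], 0], [[0, 0, 8], [126, 127, -110], 0], [[0, 0, 8], [126, 127, -153], 0], [[0, 0, 8], [126, 127, -153], 0.5], [[0, 0, 8], [126, 127, -153], 1], [[0, 0, 8], [126, 127, -153], 1], [[0, 0, 8], [126, 127, -153], 1]]}}

```text
time_s: 18.27
eef_pos: [0.5744, 0.1595, 0.0662]
eef_rot: [-0.002, 0.482, 0.876, -0.0]
wrist_force: [3.8, 5.1, -27.4]
opening: 0.202
grasp_force: 59.1
```

>>> {"op": "send_rows", "data": {"series": [[[0, 0, 0], [0, 0, 0], 1], [[0, 0, 0], [0, 0, 0], 1]]}}

```text
time_s: 18.52
eef_pos: [0.5744, 0.1594, 0.0662]
eef_rot: [-0.001, 0.482, 0.876, -0.0]
wrist_force: [2.8, 5.6, -26.9]
opening: 0.2
grasp_force: 59.1
```

```bash
python3 -c "
from h import *
av(3)"
```

```text
t 18.68 pos [0.5744 0.1594 0.0662] phi 32.39 q6 -0.495 F [  4.14   4.11 -27.17] T [ 1.023 -0.567  0.043] open 0.201 grip 59.1 eff6 0.023
Tz [0.032 0.001 0.043] mean 0.025 F [  3.93   4.93 -26.98] e6 [0.023 0.024 0.023]
```

>>> {"op": "send_rows", "data": {"series": [[[0, 0, 0], [1, 0, 1], 0.3], [[0, 0, 0], [1, 0, 1], 0.3], [[0, 0, 0], [1, 0, 1], 0.3], [[0, 0, 0], [1, 0, 1], 1], [[0, 0, 0], [1, 0, 1], 1], [[0, 0, 0], [1, 0, 1], 1], [[0, 0, 0], [1, 0, 1], 1]]}}

```text
time_s: 19.55
eef_pos: [0.5773, 0.1578, 0.0707]
eef_rot: [0.001, 0.482, 0.876, -0.0]
wrist_force: [-4.9, -3.9, 10.8]
opening: 0.175
grasp_force: 58.3
```

```bash
python3 -c "
from h import *
av(3)"
```

```text
t 19.70 pos [0.5772 0.1579 0.0707] phi 32.40 q6 -0.495 F [-5.09 -4.14  9.88] T [-0.686  0.954 -0.019] open 0.175 grip 58.3 eff6 -0.000
Tz [-0.017 -0.037 -0.019] mean -0.024 F [-5.06 -4.04 10.5 ] e6 [-0. -0. -0.]
```

>>> {"op": "send_rows", "data": {"series": [[[0, 0, -3], [-0.7, -0.6, 1.5], 1], [[0, 0, -6], [-0.7, -0.6, 1.5], 1], [[0, 0, -9], [-0.7, -0.6, 1.5], 1], [[0, 0, -9], [-0.7, -0.6, 1.5], 1]]}}

```text
time_s: 20.2
eef_pos: [0.5768, 0.1577, 0.071]
eef_rot: [0.001, 0.549, 0.836, 0.0]
wrist_force: [0.8, -1.5, 2.1]
opening: 0.172
grasp_force: 58.3
```

```bash
python3 -c "
from h import *
av(4)"
```

```text
t 20.40 pos [0.5768 0.1578 0.0709] phi 23.43 q6 -0.340 F [-0.81 -1.49  4.45] T [-0.415  0.067  0.015] open 0.172 grip 58.6 eff6 -0.003
Tz [-0.032  0.029 -0.011  0.015] mean -0.000 F [-0.19 -1.89  3.8 ] e6 [ 0.096  0.023  0.002 -0.003]
```

>>> {"op": "send_rows", "data": {"series": [[[0, 0, -3], [0, 0, 0], 1], [[0, 0, -6], [0, 0, 0], 1], [[0, 0, -9], [0, 0, 0], 1], [[0, 0, -9], [0, 0, 0], 1]]}}

```text
time_s: 20.9
eef_pos: [0.5768, 0.1579, 0.0709]
eef_rot: [0.001, 0.613, 0.79, 0.0]
wrist_force: [-0.5, -2.1, 4.9]
opening: 0.174
grasp_force: 58.8
```

```bash
python3 -c "
from h import *
av(4)"
```

```text
t 21.10 pos [0.5767 0.1579 0.0708] phi 14.47 q6 -0.183 F [ 0.34 -2.35  5.51] T [-0.435 -0.057  0.064] open 0.171 grip 58.9 eff6 0.077
Tz [0.027 0.072 0.054 0.064] mean 0.054 F [ 0.39 -2.66  5.17] e6 [0.166 0.07  0.073 0.077]
```

>>> {"op": "send_rows", "data": {"series": [[[0, 0, -2], [0, 0, 0], 1], [[0, 0, -4], [0, 0, 0], 1], [[0, 0, -4], [0, 0, 0], 1]]}}

```text
time_s: 21.48
eef_pos: [0.5767, 0.1579, 0.0708]
eef_rot: [0.0, 0.64, 0.769, 0.0]
wrist_force: [-0.1, -2.0, 5.8]
opening: 0.174
grasp_force: 58.9
```

```bash
python3 -c "
from h import *
av(5)"
```

```text
t 21.73 pos [0.5767 0.1579 0.0708] phi 10.48 q6 -0.114 F [ 0.68 -1.89  5.65] T [-0.463  0.006  0.149] open 0.175 grip 58.9 eff6 0.141
Tz [0.159 0.146 0.185 0.201 0.149] mean 0.168 F [-0.31 -2.51  5.47] e6 [0.18  0.15  0.143 0.142 0.141]
```

>>> {"op": "send_rows", "data": {"series": [[[0, 0, -2], [0, 0, 0], 1], [[0, 0, -2], [0, 0, 0], 1], [[0, 0, -2], [0, 0, 0], 1]]}}

```text
time_s: 22.1
eef_pos: [0.5767, 0.1579, 0.0708]
eef_rot: [0.0, 0.653, 0.757, 0.0]
wrist_force: [-0.5, -2.6, 4.1]
opening: 0.172
grasp_force: 59.0
```

```bash
python3 -c "
from h import *
av(6)"
```

```text
t 22.40 pos [0.5767 0.1579 0.0708] phi 8.48 q6 -0.079 F [-0.94 -3.18  5.36] T [-0.442  0.015  0.101] open 0.170 grip 59.0 eff6 0.171
Tz [0.127 0.125 0.158 0.19  0.131 0.101] mean 0.139 F [-0.32 -2.58  5.44] e6 [0.172 0.171 0.171 0.171 0.171 0.171]
```

>>> {"op": "send_rows", "data": {"series": [[[0, 0, -2], [0, 0, 0], 1], [[0, 0, -4], [0, 0, 0], 1], [[0, 0, -4], [0, 0, 0], 1]]}}

```text
time_s: 22.78
eef_pos: [0.5766, 0.1579, 0.0708]
eef_rot: [0.0, 0.679, 0.734, 0.0]
wrist_force: [-1.6, -2.5, 6.6]
opening: 0.173
grasp_force: 58.9
```

```bash
python3 -c "
from h import *
av(8)"
```

```text
t 23.18 pos [0.5766 0.1579 0.0708] phi 4.49 q6 -0.009 F [-0.31 -1.76  5.95] T [-0.415  0.073  0.163] open 0.174 grip 58.9 eff6 0.228
Tz [0.271 0.132 0.249 0.201 0.234 0.22  0.236 0.163] mean 0.213 F [-0.6 -2.3  5.9] e6 [0.266 0.236 0.23  0.228 0.228 0.228 0.228 0.228]
```

Bottomed firmly at about 0.22 N m. I'll unwind in steps to see where the torque vanishes, which gives any slip in the grip.

>>> {"op": "send_rows", "data": {"series": [[[0, 0, 4], [0, 0, 0], 1], [[0, 0, 7], [0, 0, 0], 1], [[0, 0, 7], [0, 0, 0], 1]]}}

```text
time_s: 23.55
eef_pos: [0.5767, 0.1579, 0.0708]
eef_rot: [0.0, 0.633, 0.774, 0.0]
wrist_force: [-0.4, -2.5, 5.5]
opening: 0.173
grasp_force: 58.9
```

```bash
python3 -c "
from h import *
av(6)"
```

```text
t 23.85 pos [0.5767 0.1579 0.0708] phi 11.47 q6 -0.131 F [-0.57 -2.15  5.38] T [-0.475  0.032  0.123] open 0.172 grip 58.9 eff6 0.110
Tz [0.125 0.094 0.1   0.078 0.107 0.123] mean 0.105 F [-0.36 -2.79  5.67] e6 [0.053 0.098 0.108 0.11  0.11  0.11 ]
```

>>> {"op": "send_rows", "data": {"series": [[[0, 0, 3], [0, 0, 0], 1], [[0, 0, 5], [0, 0, 0], 1], [[0, 0, 5], [0, 0, 0], 1]]}}

```text
time_s: 24.22
eef_pos: [0.5768, 0.1579, 0.0708]
eef_rot: [0.001, 0.598, 0.801, 0.0]
wrist_force: [0.1, -3.0, 5.4]
opening: 0.177
grasp_force: 58.8
```

```bash
python3 -c "
from h import *
av(6)"
```

```text
t 24.52 pos [0.5767 0.1579 0.0708] phi 16.46 q6 -0.218 F [-0.39 -2.85  5.5 ] T [-0.477  0.023  0.052] open 0.173 grip 58.8 eff6 0.034
Tz [0.057 0.046 0.076 0.041 0.075 0.052] mean 0.058 F [-0.08 -2.65  5.62] e6 [-0.005  0.026  0.032  0.034  0.034  0.034]
```

Torque vanishes at phi ≈ 18.7°, and the loading and unloading lines agree, so the gib contact is there. The next move backs off to phi ≈ 109°.

>>> {"op": "send_rows", "data": {"series": [[[0, 0, 10], [0, 0, 0], 1], [[0, 0, 20], [0, 0, 0], 1], [[0, 0, 30], [0, 0, 0], 1], [[0, 0, 40], [0, 0, 0], 1], [[0, 0, 50], [0, 0, 0.2], 1], [[0, 0, 60], [0, 0, 0.2], 1], [[0, 0, 70], [0, 0, 0.2], 1], [[0, 0, 80], [0, 0, 0.4], 1], [[0, 0, 88], [0, 0, 0.4], 1], [[0, 0, 92.5], [0, 0, 0.4], 1]]}}

```text
time_s: 25.78
eef_pos: [0.5761, 0.1573, 0.0711]
eef_rot: [-0.0, -0.166, 0.986, -0.001]
wrist_force: [-3.2, -4.5, 7.7]
opening: 0.171
grasp_force: 59.3
```

```bash
python3 -c "
from h import *
av(4)"
```

```text
t 25.98 pos [0.576  0.1573 0.0711] phi 108.97 q6 -1.833 F [-2.88 -4.87  8.3 ] T [-0.868  0.391  0.006] open 0.174 grip 59.3 eff6 -0.038
Tz [-0.021 -0.046 -0.005  0.006] mean -0.017 F [-2.37 -5.16  7.75] e6 [ 0.038 -0.58  -0.176 -0.038]
```

>>> {"op": "send_rows", "data": {"series": [[[0, 0, 0], [0, 0, 0], 0], [[0, 0, 0], [0, 0, 0], 0], [[0, 0, 0], [0, 0, 0], 0], [[0, 0, 0], [0, 0, 50], 0.3], [[0, 0, 0], [0, 0, 100], 0.7], [[0, 0, 0], [-60, -60, 140], 1], [[0, 0, 0], [-100, -100, 150], 1], [[0, 0, 0], [-130, -130, 150], 1], [[0, 0, -3.5], [-130, -130, 150], 1]]}}

```text
time_s: 27.1
eef_pos: [0.4442, 0.0264, 0.221]
eef_rot: [0.0, -0.132, 0.991, -0.0]
wrist_force: [0.9, 0.7, 0.0]
opening: 0.003
grasp_force: 0.0
```

```bash
python3 -c "
from h import *
st()
c=snap('scene','s5.png');d=snap('top','t5.png')
b=cv2.resize(d['pixels'][160:235,315:415],None,fx=8,fy=8,interpolation=cv2.INTER_CUBIC)
cv2.imwrite('pics/x5.png',cv2.cvtColor(b,cv2.COLOR_RGB2BGR))
for i in range(3):
  if i: snap('top')
  for t in('wing','tab_top','carriage','stop_face','bottle','nest'):
    for x in spotter.landmark_of(t,'top')[:2]: print(t,round(x['conf'],2),np.round(x['xyz'],4))
for z in (0,.1,.15,.2): print(z,at_z(d,(399,200),z),at_z(d,(399,220),z))
"
```

```text
t 27.10 pos [0.4442 0.0264 0.221 ] phi 105.15 q6 -2.044 F [0.91 0.73 0.02] T [ 0.031 -0.024 -0.032] open 0.003 grip 0.0 eff6 -1.232
wing 0.43 [0.5779 0.1569 0.0751]
tab_top 0.68 [0.6002 0.0762 0.078 ]
carriage 0.78 [ 0.5788  0.1503 -0.0007]
stop_face 0.95 [0.5582 0.2394 0.0465]
bottle 0.92 [ 0.4877  0.6692 -0.002 ]
bottle 0.61 [0.538  0.2928 0.0143]
nest 0.93 [0.536  0.2974 0.0173]
nest 0.2 [5.816e-01 1.571e-01 3.000e-04]
wing 0.53 [0.5797 0.1523 0.0789]
wing 0.26 [0.5353 0.2942 0.0119]
tab_top 0.68 [0.601  0.0729 0.0799]
carriage 0.63 [ 5.769e-01  1.520e-01 -3.000e-04]
stop_face 0.76 [0.5549 0.2356 0.0475]
stop_face 0.6 [5.618e-01 2.020e-01 3.000e-04]
bottle 0.93 [ 0.4892  0.67   -0.0013]
bottle 0.78 [0.5371 0.2954 0.0143]
nest 0.77 [0.5376 0.2995 0.0163]
nest 0.75 [ 0.5778  0.1526 -0.0018]
wing 0.48 [0.5768 0.1542 0.0786]
tab_top 0.62 [0.5988 0.0754 0.0795]
carriage 0.69 [0.5766 0.1525 0.0034]
stop_face 0.66 [0.5553 0.2364 0.0465]
bottle 0.84 [0.5359 0.2942 0.0102]
bottle 0.78 [ 0.4893  0.6673 -0.0023]
nest 0.76 [0.5353 0.2988 0.0136]
0 [ 0.62122459 -0.06087871  0.        ] [ 0.55426696 -0.0636223   0.        ]
0.1 [ 0.59466924 -0.03740943  0.1       ] [ 0.53222858 -0.03996794  0.1       ]
0.15 [ 0.58139156 -0.02567479  0.15      ] [ 0.52120939 -0.02814075  0.15      ]
0.2 [ 0.56811388 -0.01394015  0.2       ] [ 0.5101902  -0.01631357  0.2       ]
```

View pics/x5.png

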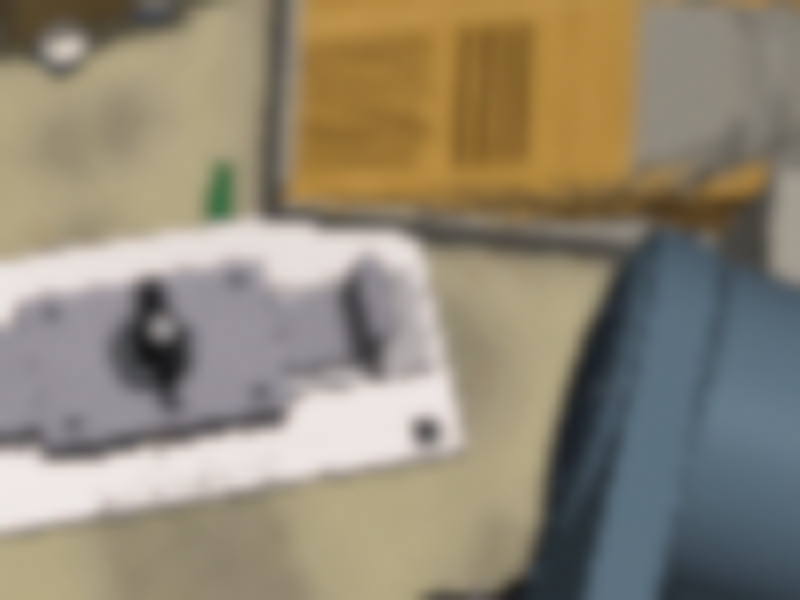

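The top crop shows the wing standing near vertical in the image, (150,285) to (170,400), as expected after the quarter-turn back-off. The tab is at (370,315) and the tray wall is close by at (450,230), so I'll check the tray wall's height before going there.

```bash
python3 -c "
from h import *
d=snap('top');c=snap('scene')
for nm,pt,ps in(('tray corner',(349.5,187.5),(304.0,178.9)),('wingtop',(335,200.8),(309,186))):
  o1=at_z(d,pt,0);o2=at_z(c,ps,0);v1=np.array(d['xyz'])-o1;v2=np.array(c['xyz'])-o2
  s=np.linalg.lstsq(np.c_[v1,-v2],o2-o1,rcond=None)[0];a=o1+s[0]*v1;b=o2+s[1]*v2;print(nm,a.round(3),b.round(3))
for z in(.06,.09,.12): print(z,[at_z(d,p,z)[:2].round(3) for p in((349.5,188),(371,189.5),(395,191))])
a=at_z(d,(333.75,195.6),.088);b=at_z(d,(336.2,210),.08);print(np.degrees(np.arctan2(*(a-b)[[1,0]])))
"
```

```text
tray corner [0.624 0.115 0.083] [0.629 0.119 0.084]
wingtop [0.575 0.158 0.095] [0.57  0.154 0.095]
0.06 [array([0.629, 0.112]), array([0.631, 0.044]), array([ 0.633, -0.033])]
0.09 [array([0.621, 0.116]), array([0.622, 0.049]), array([ 0.625, -0.026])]
0.12 [array([0.612, 0.119]), array([0.614, 0.054]), array([ 0.616, -0.019])]
14.99484930844719
```

>>> {"op": "send_rows", "data": {"series": [[[0, 0, 0], [50, 6, 0], 1], [[0, 0, 0], [100, 12, 0], 1], [[0, 0, 0], [145, 17, 0], 1], [[0, 0, 0], [156, 19, -40], 1], [[0, 0, 0], [156, 19, -85], 1], [[0, 0, 0], [156, 19, -125], 1], [[0, 0, 0], [156, 19, -154], 1], [[0, 0, 0], [156, 19, -154], 1]]}}

```text
time_s: 29.3
eef_pos: [0.5999, 0.0472, 0.0639]
eef_rot: [-0.003, -0.134, 0.991, 0.001]
wrist_force: [-0.6, -0.4, 1.1]
opening: 0.0
grasp_force: 0.0
```

```bash
python3 -c "
from h import *
st()"
```

```text
t 29.30 pos [0.5999 0.0472 0.0639] phi 105.38 q6 -1.958 F [-0.62 -0.42  1.09] T [-0.001 -0.015  0.043] open 0.000 grip 0.0 eff6 0.000
```

>>> {"op": "send_rows", "data": {"series": [[[0, 0, 0], [-0.8, 2.9, 0], 1], [[0, 0, 0], [-1.6, 5.8, 0], 1], [[0, 0, 0], [-2.4, 8.7, 0], 1], [[0, 0, 0], [-3.2, 11.6, 0], 1], [[0, 0, 0], [-4, 14.5, 0], 1]]}}

```text
time_s: 29.92
eef_pos: [0.5993, 0.0612, 0.0678]
eef_rot: [0.001, -0.134, 0.991, -0.001]
wrist_force: [1.3, -3.9, 4.4]
opening: 0.002
grasp_force: 2.1
```

```bash
cat >> h.py <<'E'
def pf(n=3):
    u=np.array([-.2656,.9641]);F=[]
    for i in range(n):
        c=camera('top'); o=telemetry.get_obs(); F.append(np.dot(o['wrist_force'][:2],u))
    st(); print('along u',np.dot(o['eef_pos'][:2],u),'Fu',np.round(F,2))
    for t in('stop_face','tab_top','bottle','nest'):
        for x in spotter.landmark_of(t,'top')[:2]: print(t,round(x['conf'],2),np.round(x['xyz'],4),np.dot(x['xyz'][:2],u).round(4))
E
python3 -c "
from h import *
pf()"
```

```text
t 30.07 pos [0.5986 0.0616 0.0671] phi 105.39 q6 -1.934 F [ 2.44 -2.95  2.13] T [-0.406 -0.324 -0.091] open 0.001 grip 1.7 eff6 0.004
along u -0.09960694874168673 Fu [-4.31 -3.69 -3.5 ]
tab_top 0.71 [0.5993 0.0798 0.0778] -0.0822
bottle 0.73 [0.5366 0.2956 0.0154] 0.1425
bottle 0.6 [ 0.4888  0.6693 -0.0022] 0.5154
nest 0.62 [0.5378 0.3005 0.0122] 0.1469
nest 0.27 [ 0.5793  0.1607 -0.0009] 0.0011
```

>>> {"op": "send_rows", "data": {"series": [[[0, 0, 0], [-0.8, 2.9, 0], 1], [[0, 0, 0], [-1.6, 5.8, 0], 1], [[0, 0, 0], [-2.4, 8.7, 0], 1], [[0, 0, 0], [-3.2, 11.6, 0], 1], [[0, 0, 0], [-3.2, 11.6, 0], 1]]}}

```text
time_s: 30.9
eef_pos: [0.5946, 0.0737, 0.0665]
eef_rot: [-0.0, -0.134, 0.991, 0.0]
wrist_force: [2.4, -1.6, 2.0]
opening: 0.001
grasp_force: 1.0
```

```bash
python3 -c "
from h import *
pf()"
```

```text
t 31.05 pos [0.5944 0.0736 0.0663] phi 105.40 q6 -1.915 F [ 0.57 -1.86  0.92] T [-0.131 -0.172  0.024] open -0.001 grip 0.5 eff6 -0.004
along u -0.08689860187914066 Fu [-2.37 -0.93 -1.94]
stop_face 0.94 [0.5498 0.2566 0.0458] 0.1014
tab_top 0.66 [0.5969 0.0933 0.0815] -0.0686
bottle 0.81 [ 0.4921  0.6672 -0.0031] 0.5125
bottle 0.8 [0.5366 0.2908 0.0151] 0.1378
nest 0.93 [0.5356 0.2989 0.0137] 0.1459
```

>>> {"op": "send_rows", "data": {"series": [[[0, 0, 0], [-0.3, 1, 0], 1], [[0, 0, 0], [-0.5, 2, 0], 1], [[0, 0, 0], [-0.8, 3, 0], 1], [[0, 0, 0], [-1.1, 4, 0], 1]]}}

```text
time_s: 31.75
eef_pos: [0.5934, 0.077, 0.0663]
eef_rot: [-0.001, -0.134, 0.991, -0.0]
wrist_force: [-1.8, -4.5, -1.6]
opening: -0.002
grasp_force: 2.2
```

```bash
python3 -c "
from h import *
pf()"
```

```text
t 31.90 pos [0.5937 0.0772 0.0665] phi 105.39 q6 -1.908 F [-0.85 -3.87 -1.68] T [-0.721  0.169  0.029] open 0.004 grip 1.8 eff6 0.031
along u -0.08329649018073286 Fu [-3.53 -4.04 -3.5 ]
stop_face 0.8 [0.5472 0.262  0.0443] 0.1073
tab_top 0.95 [0.5926 0.0965 0.0774] -0.0644
bottle 0.91 [0.5354 0.2926 0.012 ] 0.1399
bottle 0.75 [ 0.4902  0.6678 -0.0012] 0.5136
nest 0.71 [0.5352 0.2987 0.0149] 0.1458
```

>>> {"op": "send_rows", "data": {"series": [[[0, 0, 0], [-0.2, 0.7, 0], 1], [[0, 0, 0], [-0.4, 1.3, 0], 1], [[0, 0, 0], [-0.5, 2, 0], 1], [[0, 0, 0], [-0.5, 2, 0], 1]]}}

```text
time_s: 32.6
eef_pos: [0.5936, 0.0789, 0.0668]
eef_rot: [0.0, -0.134, 0.991, -0.0]
wrist_force: [-0.7, -5.8, -2.0]
opening: 0.0
grasp_force: 2.3
```

```bash
python3 -c "
from h import *
pf()"
```

```text
t 32.75 pos [0.5936 0.0789 0.0668] phi 105.39 q6 -1.905 F [-0.06 -5.01 -1.99] T [-0.865  0.019  0.041] open -0.000 grip 2.4 eff6 0.025
along u -0.08157082921625773 Fu [-4.87 -4.4  -4.82]
stop_face 0.98 [0.5478 0.2608 0.044 ] 0.1059
tab_top 0.86 [0.5953 0.0941 0.0799] -0.0674
bottle 0.81 [0.5362 0.2959 0.0141] 0.1429
bottle 0.59 [4.896e-01 6.673e-01 2.000e-04] 0.5133
nest 0.65 [0.5394 0.3005 0.0159] 0.1464
```

>>> {"op": "send_rows", "data": {"series": [[[0, 0, 0], [-0.2, 0.7, 0], 1], [[0, 0, 0], [-0.4, 1.5, 0], 1], [[0, 0, 0], [-0.4, 1.5, 0], 1]]}}

```text
time_s: 33.33
eef_pos: [0.5931, 0.0804, 0.0668]
eef_rot: [0.0, -0.134, 0.991, -0.0]
wrist_force: [-0.7, -5.1, -1.5]
opening: -0.001
grasp_force: 2.3
```

```bash
python3 -c "
from h import *
pf()"
```

```text
t 33.48 pos [0.5931 0.0805 0.0668] phi 105.39 q6 -1.902 F [-0.06 -5.56 -2.85] T [-0.858  0.085  0.093] open -0.000 grip 2.3 eff6 0.026
along u -0.07997481858379792 Fu [-4.48 -5.05 -5.34]
stop_face 0.76 [0.5503 0.2647 0.0434] 0.109
tab_top 0.73 [0.5897 0.0988 0.0786] -0.0614
bottle 0.82 [0.5361 0.2963 0.0139] 0.1433
bottle 0.72 [ 0.4923  0.6666 -0.0026] 0.5119
nest 0.6 [0.5373 0.2986 0.014 ] 0.1452
nest 0.19 [0.5723 0.1797 0.0782] 0.0212
```

>>> {"op": "send_rows", "data": {"series": [[[0, 0, 0], [-0.2, 0.7, 0], 1], [[0, 0, 0], [-0.3, 1, 0], 1], [[0, 0, 0], [-0.3, 1, 0], 1]]}}

```text
time_s: 34.05
eef_pos: [0.593, 0.0809, 0.0668]
eef_rot: [0.0, -0.134, 0.991, -0.001]
wrist_force: [0.7, -7.2, -1.7]
opening: 0.002
grasp_force: 3.3
```

```bash
python3 -c "
from h import *
pf()"
```

```text
t 34.20 pos [0.593  0.0809 0.0668] phi 105.38 q6 -1.901 F [-0.86 -6.95 -2.69] T [-1.114 -0.004  0.065] open 0.001 grip 3.3 eff6 0.027
along u -0.07948883372684323 Fu [-6.13 -6.97 -6.47]
stop_face 0.91 [0.5472 0.2647 0.0444] 0.1099
stop_face 0.43 [0.5932 0.1022 0.078 ] -0.059
tab_top 0.75 [0.5943 0.1014 0.0781] -0.0601
bottle 0.95 [0.5364 0.2983 0.0135] 0.1451
nest 0.69 [0.5358 0.2989 0.0137] 0.1459
nest 0.33 [0.5472 0.2635 0.0441] 0.1087
```

>>> {"op": "send_rows", "data": {"series": [[[0, 0, 0], [-0.1, 0.5, 0], 1], [[0, 0, 0], [-0.2, 0.8, 0], 1], [[0, 0, 0], [-0.2, 0.8, 0], 1]]}}

```text
time_s: 34.78
eef_pos: [0.593, 0.0811, 0.0668]
eef_rot: [0.0, -0.134, 0.991, -0.001]
wrist_force: [-0.2, -10.1, -3.2]
opening: -0.001
grasp_force: 4.5
```

```bash
python3 -c "
from h import *
pf()"
```

```text
t 34.92 pos [0.593  0.0811 0.0668] phi 105.38 q6 -1.899 F [ 0.3  -9.25 -2.32] T [-1.509 -0.046 -0.014] open 0.000 grip 4.4 eff6 0.031
along u -0.07931575108840894 Fu [-9.44 -9.12 -9.  ]
stop_face 0.78 [0.5495 0.2624 0.0451] 0.107
stop_face 0.57 [ 0.6024  0.5123 -0.0019] 0.3339
tab_top 0.92 [0.5916 0.0997 0.079 ] -0.061
bottle 0.87 [0.5378 0.2955 0.0118] 0.1421
bottle 0.69 [ 0.489   0.6673 -0.0021] 0.5135
nest 0.55 [0.5329 0.2995 0.014 ] 0.1472
```

It has stalled, so the bottle is home with about 5 N on it beyond the drag. I'll retreat along the way, then rise clear.

>>> {"op": "send_rows", "data": {"series": [[[0, 0, 0], [0.5, -2, 0], 1], [[0, 0, 0], [2, -8, 0], 1], [[0, 0, 0], [3, -14, 0], 1], [[0, 0, 0], [3, -14, 40], 1], [[0, 0, 0], [3, -14, 90], 1], [[0, 0, 0], [-40, -40, 140], 1], [[0, 0, 0], [-90, -60, 150], 1], [[0, 0, 0], [-140, -70, 150], 1], [[0, 0, 0], [-140, -70, 150], 1]]}}

```text
time_s: 36.25
eef_pos: [0.4497, 0.0124, 0.2166]
eef_rot: [-0.0, -0.133, 0.991, 0.0]
wrist_force: [1.0, 0.3, -0.7]
opening: -0.002
grasp_force: 0.0
```

```bash
python3 -c "
from h import *
pf()
c=snap('scene','s6.png');d=snap('top','t6.png')
b=cv2.resize(d['pixels'][170:245,270:370],None,fx=8,fy=8,interpolation=cv2.INTER_CUBIC)
cv2.imwrite('pics/x6.png',cv2.cvtColor(b,cv2.COLOR_RGB2BGR))"
```

```text
t 36.40 pos [0.4535 0.0123 0.2174] phi 105.37 q6 -2.075 F [ 0.25 -0.52  0.68] T [-0.033  0.015 -0.066] open 0.001 grip 0.0 eff6 -0.007
along u -0.10860672167167026 Fu [ 0.38 -0.03 -0.57]
tab_top 0.67 [0.5934 0.1018 0.0783] -0.0595
bottle 0.87 [0.5348 0.2984 0.0137] 0.1456
bottle 0.72 [ 0.4905  0.6655 -0.0007] 0.5113
nest 0.65 [0.538  0.2996 0.0139] 0.146
```

View pics/x6.png

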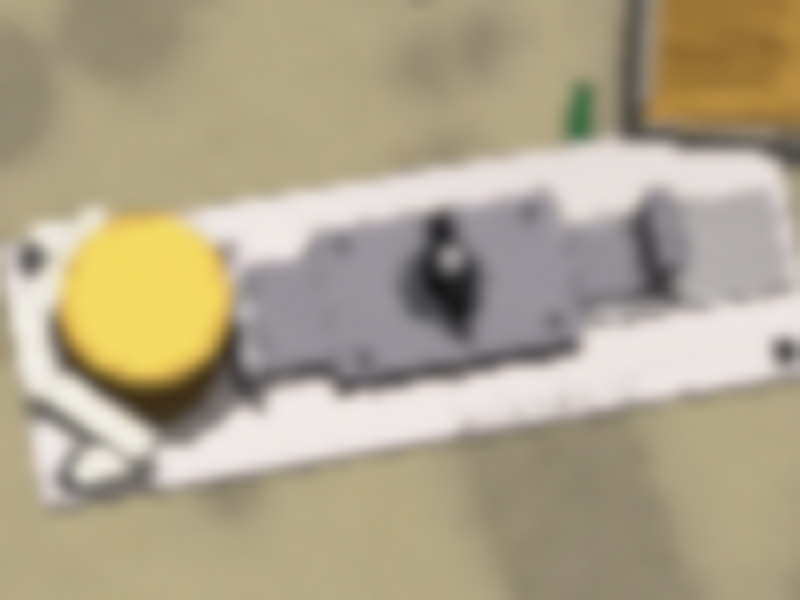

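View pics/s6.png

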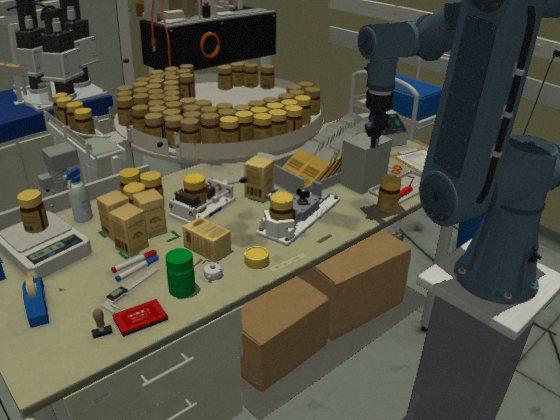

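The bottle (crop 145,300) sits in the V with the stop against it (240,320). The wing (445,270) still stands at its backed-off angle. In the scene view the spare bottle, carton and cap have not moved. Everything is in place, so I'm handing it in.

```bash
python3 -c "
from h import *
print(ctrl.hand_in())"
```

```text
the job is handed in; nothing more can be done
None
```

The job is handed in at about 36 s: the thumbscrew was bottomed at about 0.22 N m and backed off a quarter turn, then the carriage was slid up until the stop held the bottle home in the V with about 5 N, and nothing else on the bench appears to have moved.

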